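# Hold the incubator lid open with the lid lifter

### The job

Open the bench incubator with its lid lifter, never touching the incubator or its lid with the gripper: take the lifter by its handle from the stand, pass its steel rod through the ring on the closed lid so that it sticks out well beyond the ring, then raise the lid to 50 degrees open (within about 5 degrees). The lid would fall shut, so finish while still holding it there, at rest, with the lifter in the gripper; leave everything else on the bench where it is.

Things in the scene. Friction and masses are not known exactly. Their poses are not given: they have to be found in the camera images.
- incubator: bench-top incubator (fixed), an off-white box 200 mm deep (its x), 220 mm wide (its y) and 85 mm high; origin at the centre of its underside, x points to its hinged back, z up. Its lid, a slab 205 x 226 x 10 mm of about 0.3 kg, counts as part of it.
- lid (a joint): opening angle of the lid in rad: 0 shut, grows as it opens, stop at 1.35; it turns freely and always falls shut if not held
- lid_hinge (a point): middle of the lid's hinge line, at the incubator's back upper edge (85.5 mm above the bench); axes turn with the lid: y along the hinge line, -x along the lid to its front edge, z out of its upper face. The lid opens by its front edge rising and going back towards the hinge.
- lid_ring (a point): centre of the steel ring that stands on a short foot on the lid's upper face near its front right corner (seen from the robot); in lid_hinge axes it lies at x -170, y -95, z +38 mm (28 mm above the lid's upper face). Clear opening 18 mm, wire 7 mm thick; the opening is crossed along y, parallel to the hinge line; the lid's side edge is 18 mm from the ring on its -y side, which is the open side. Axes as lid_hinge.
- lifter_grip (a point): centre of the lifter's black handle, a square bar 18 x 18 mm, 100 mm long (its y); a steel rod of 9 mm diameter and 85 mm length continues from one end of it along +y on the same axis, with a slightly tapered end. 90 g, loose. At the start it lies level in its stand, this point 55 mm above the bench; grasp the handle's middle from above across its x. z up.
- lifter_tip (a point): free end of the lifter's steel rod, 135 mm from lifter_grip along +y
- stand: grey stand of the lifter (fixed): foot 70 x 200 mm, 8 mm thick, two notched posts, 34 mm wide and 55 to 60 mm high, 44 mm behind and 90 mm ahead of the handle's middle; the lifter lifts straight up out of it. Origin on the bench right below lifter_grip; y along the lifter.
- amber_bottle: bystander: amber glass bottle, 60 mm wide, 140 mm high; origin at the underside
- small_jar: bystander: small amber jar, 52 mm wide, 70 mm high; origin at the underside
- beaker: bystander: glass beaker, 68 mm wide, 90 mm high; origin at the underside
- tip_box: bystander: yellow box of pipette tips, 85 x 120 x 55 mm high; origin at the underside
- petri_dishes: bystander: stack of clear dishes, 60 mm wide, 30 mm high; origin at the underside
- spatula: bystander: narrow steel laboratory spatula lying flat, 170 mm long; origin at the underside
- tube_rack: bystander: white rack of tubes, 90 x 160 mm, 100 mm high; origin at the underside
Not all that is in view belongs to the job. Of the things that look like the part that bears lifter_grip, the smallest one is meant.

How it is judged:
On the way, in this order (a step that is already met when the one before it is completed fails the run):
1. the lifter's rod is through the ring, its tip at least 10 mm beyond the ring's centre, while the lid is still shut (under 0.12 rad) (((y of lifter_tip in the frame of lid_ring between 0.01 and 0.09 m and y of lifter_grip in the frame of lid_ring below -0.03 m) or (y of lifter_tip in the frame of lid_ring between -0.09 and -0.01 m and y of lifter_grip in the frame of lid_ring above 0.03 m)) and x of lifter_tip in the frame of lid_ring between -0.017 and 0.017 m and z of lifter_tip in the frame of lid_ring between -0.017 and 0.017 m and value of joint lid below 0.12 rad), for 0.1 s.
2. the lid is held open at 50 degrees, within 5.5 degrees, on the lifter (value of joint lid between 0.777 and 0.969 rad and contact force between lifter and incubator above 0.2 N), for 0.2 s.
At the end, for the whole second after the job is handed in: The lid stands still, 50 degrees open (44.5 to 55.5), carried by the lifter alone: the rod is through the ring with its tip 10 to 90 mm beyond the ring's centre, and the gripper still holds the lifter, clear of its stand, and does not touch the incubator (all of step 2 and velocity of joint lid between -0.1 and 0.1 rad/s and ((y of lifter_tip in the frame of lid_ring between 0.01 and 0.09 m and y of lifter_grip in the frame of lid_ring below -0.03 m) or (y of lifter_tip in the frame of lid_ring between -0.09 and -0.01 m and y of lifter_grip in the frame of lid_ring above 0.03 m)) and x of lifter_tip in the frame of lid_ring between -0.017 and 0.017 m and z of lifter_tip in the frame of lid_ring between -0.017 and 0.017 m and contact force between the fingers and lifter above 2 N and contact force between each of the arm, the fingers and incubator below 0.5 N and contact force between lifter and stand below 0.1 N and height (world z) of lifter_grip above 0.15 m); the arm keeps its last pose, push and grip.
It fails at once if the gripper or arm touches the incubator or its lid (over 1 N) (contact force between any of the arm, the fingers and incubator above 1 N).
It fails at once if a bystander is moved by more than 30 mm (distance of any of amber_bottle, small_jar, beaker, tip_box, petri_dishes, spatula, tube_rack from where it was at the start of the episode above 0.03 m).
It also fails if it takes over 51 s, if anything falls off the work surface, if the arm or the gripper's body presses on something with over 40 N, if the wrist force passes 120 N, or if a joint passes its speed limit or range.

### The arm

A 7-joint arm with a two-finger parallel gripper is mounted at the origin on the work surface. World frame = base frame: x ahead of the robot, y to its left, z up, the work surface at z = 0. Lengths are in m, angles in rad, forces in N, time in s.
With the tool pointing down it reaches from about 0.425 to 0.95 m from the base axis. Payload 4.7 kg.
Tool frame: the origin (TCP) lies on the centre line of the jaws, within the pads' length; the fingertips stand robot.nose_length ahead of it and the grasp point (between the pads) lies 8 mm behind it (robot.nose_length is the distance from the TCP to the fingertips, in m); z points along the fingers, x is the direction in which the jaws open and shut, and the axes are right-handed (so a half turn about z gives the same grasp; the last joint's range is limited). The gripper opens to 85 mm and grips with 20 to 120 N. Pads are 22 mm wide; open, the fingers measure 114 mm over their backs; the gripper's body (76 mm by 85 mm) begins 54 mm behind the grasp point. The pads swing forward as they close: fully open they stand 13 mm farther back than shut.
Start: joints at [-0.029, 0.469, -0.049, 1.532, 0.024, 1.141, -0.082], TCP at [0.675, 0, 0.242] pointing down, gripper open.
Joint ranges: [-2.59, 2.59], [-0.33, 1.99], [-1.39, 1.29], [0.1, 2.45], [-1.04, 4.18], [0.21, 1.99], [-2.66, 2.66]. Speed limits (rad/s): [2.57, 2.57, 3.14, 3.14, 3.14, 3.14, 3.14].

### API

Orientations are given as [roll, pitch, yaw] about the fixed x, y, z axes, in that order (R = Rz(yaw) Ry(pitch) Rx(roll)).
In Python, from plant import robot gives the robot as it stands. Calls block until the motion is done:
- robot.goto(position, orientation): joint-space move of the TCP to a pose.
- robot.move_straight(position, vel=0.15, attitude=None, contact_N=None): straight line of the TCP; attitude=None keeps the orientation; vel is the mean speed in m/s. With contact_N (N) it stops when the force on the tool has changed by that much, and returns True; else False.
- robot.move_joints(angles): joint-space move.
- robot.grip(opening, strength=None): opening from 0.0 (shut) to 1.0 (fully open); strength is the grip in N (None keeps the last); returns when the fingers have stopped.
- robot.sleep(seconds).
- robot.inverse_kinematics(position, orientation): joint angles nearest the present ones, or None.
- robot.sense(): the state.
- robot.grab_frame(name): name is "scene" or "side" or "wrist"; returns a dict with "image" (400x640x3 uint8, red, green, blue), "range_z" (400x640 float32, m along the optical axis (not along the pixel's ray), 0 where there is no reading), "fx", "fy", "cx", "cy" (pixels), "dist_coeffs" ([k1, k2, p1, p2, k3] as OpenCV has them; the pictures are not rectified), "R" (3x3) and "t" (3): a world point X has camera coordinates R X + t. Camera axes: x right, y down, z forward; pixel columns grow to the right and rows downward; lengths in m; the calibration is good to about 2 mm. A picture is of the moment at which its call begins.
A pose or a line that the arm cannot do raises robot.IKError and nothing moves.
- robot.close_job(): hands the job in, once; it reports no verdict.
The state is a dict: "t": time; "joint_pos": joint angles; "joint_velocities": joint speeds; "effort": joint torques, N m; "tcp_pos": TCP position; "tcp_rot": TCP orientation; "wrist_force": force on the tool from outside, world axes, zero at the start; "torque": the same for the moment, N m; "opening": opening from 0.0 (shut) to 1.0 (fully open).
Only numpy, scipy, OpenCV 4.12 (cv2) and the standard library are available. Lean on these libraries where they do the work, as an engineer would, in place of code of your own. Each camera call takes 0.05 s, during which the arm holds its last target. There are 200 camera calls.

## Working session

There is one attempt and no reset: what is moved stays moved. The work goes in short steps, each a Python script; the robot and the scene stay as the last script left them, time stands still between calls to the robot, and variables do not carry over. Pictures are saved under pics/ and viewed, about 8 in all and at most 12, crops included, and the job is handed in when it is done.

```bash
ls; mkdir -p pics
cat > h.py <<'E'
import numpy as np, cv2, pickle
from plant import robot
def snap(n,f):
    d=robot.grab_frame(n); cv2.imwrite(f'pics/{f}.png',d['image'][:,:,::-1]); pickle.dump(d,open(f'pics/{f}.pkl','wb')); return d
def load(f): return pickle.load(open(f'pics/{f}.pkl','rb'))
def ray(d,uv):
    K=np.array([[d['fx'],0,d['cx']],[0,d['fy'],d['cy']],[0,0,1]]);R=np.array(d['R']);t=np.array(d['t'])
    p=cv2.undistortPoints(np.array(uv,float).reshape(-1,1,2),K,np.array(d['dist_coeffs']))[:,0]
    r=np.c_[p,np.ones(len(p))]
    return -R.T@t, r@R   # r in world, scaled to z_cam=1
def plane(d,uv,z):
    o,r=ray(d,uv); return o+r*((z-o[2])/r[:,2])[:,None]
def depth(d,uv):
    o,r=ray(d,uv); uv=np.array(uv).reshape(-1,2).astype(int)
    return o+r*d['range_z'][uv[:,1],uv[:,0]][:,None]
def proj(d,X):
    K=np.array([[d['fx'],0,d['cx']],[0,d['fy'],d['cy']],[0,0,1]])
    return cv2.projectPoints(np.array(X,float).reshape(-1,1,3),cv2.Rodrigues(np.array(d['R']))[0],np.array(d['t'],float),K,np.array(d['dist_coeffs']))[0][:,0]
E
python3 - <<'E'
from h import *
for n in('scene','side','wrist'):
    d=snap(n,n+'0'); print(n,-np.array(d['R']).T@d['t'],d['fx'],(d['range_z']>0).mean())
print(robot.nose_length,robot.sense())
E
```

```text
pics
scene [ 0.97691785 -0.98617501  0.93518818] 451.0378763148348 0.9958359375
side [0.14692711 1.04243239 0.71420971] 381.3499132895437 0.996046875
wrist [0.67513101 0.06451464 0.3738395 ] 352.03197874620577 0.9958203125
0.011 {'t': 0.15, 'joint_pos': array([-0.02891423,  0.46925773, -0.04857848,  1.53337968,  0.02410357,
        1.14098265, -0.08232097]), 'joint_velocities': array([ 1.13360152e-04, -3.01957588e-03, -9.04660822e-04, -2.34770549e-03,
        2.49272519e-05,  2.97564741e-04,  1.56019130e-03]), 'effort': array([ 3.33697863e-04, -5.10767841e+01, -4.67274967e-02, -2.37979531e+01,
        1.07760131e-02,  5.44104041e-03, -2.80327527e-05]), 'tcp_pos': array([6.74594660e-01, 1.87365759e-05, 2.41518249e-01]), 'tcp_rot': array([3.14153916e+00, 1.44096062e-03, 4.75494065e-06]), 'wrist_force': array([-0.52108557, -0.34933756, -0.30629585]), 'torque': array([-0.00019925,  0.04580058, -0.00739119]), 'opening': 1.0014730573597255}
```

View pics/scene0.png

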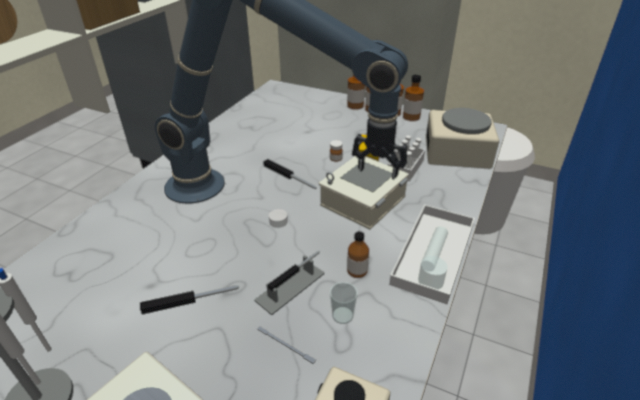

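View pics/side0.png

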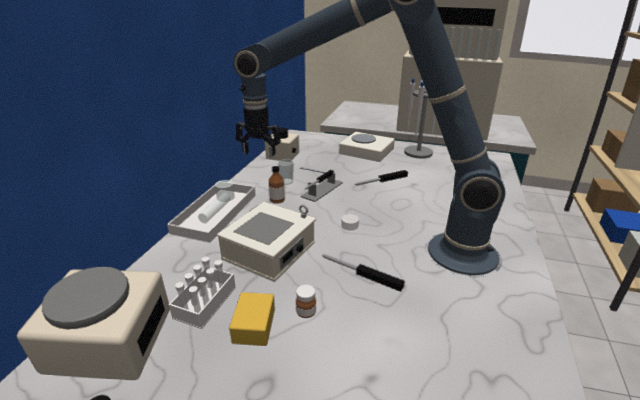

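Candidates for the lifter are the black handle on the grey stand (scene 285,275; side 320,182), the loose long ones at scene (168,301) and (278,170). The one on the stand is the smallest, so I choose that. The incubator is the box with the ring, at scene (363,190), with the ring at (329,178); side (304,211). I'll check both in a close crop.

Run:
```python
from h import *
a=load('scene0')['image'][:,:,::-1];b=load('side0')['image'][:,:,::-1]
c=lambda im,x,y:cv2.resize(im[y:y+75,x:x+100],(400,300),interpolation=cv2.INTER_CUBIC)
cv2.imwrite('pics/crop1.png',np.vstack([np.hstack([c(a,240,240),c(a,312,150)]),np.hstack([c(b,280,150),c(b,218,198)])]))
d=load('scene0'); e=load('side0')
print(depth(d,[[285,275],[329,178],[363,178],[278,295]]),depth(e,[[320,180],[304,211],[262,230]]))
```

```text
[[ 0.53751919 -0.29205515  0.06315853]
 [ 0.48550639  0.09632835  0.11242198]
 [ 0.57550954  0.16654014  0.09471288]
 [ 0.52834456 -0.31972695  0.00898642]] [[ 0.5408614  -0.24904473  0.05421558]
 [ 0.55452267 -0.09404765 -0.00232423]
 [ 0.57994759  0.20278047  0.09632769]]
```

View pics/crop1.png

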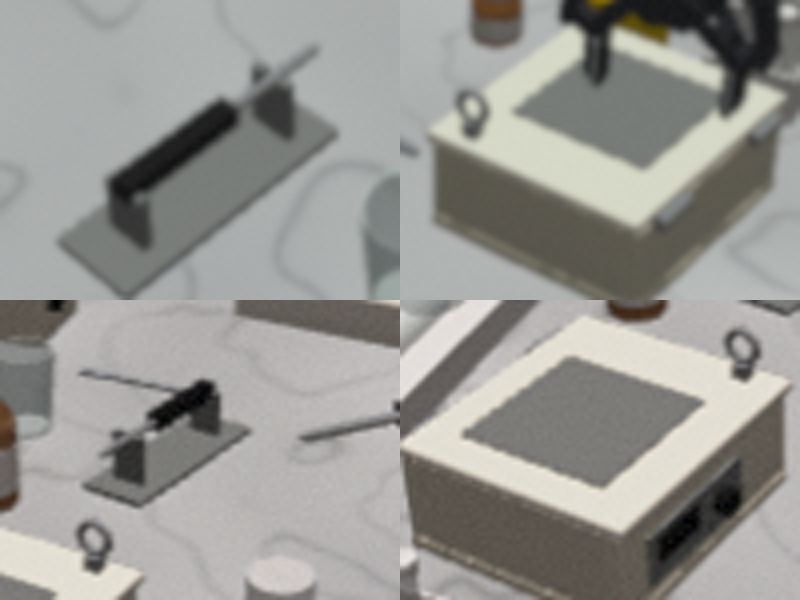

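Crop shows the lifter on its stand (handle ends at scene ~(270,286)-(298,267), tip ~(319,252)) and the lid's ring at scene (330,176), side (303,211). Now the fits.

```bash
cat > m.py <<'E'
from h import *
def cloud(d):
    v,u=np.mgrid[0:400,0:640]; uv=np.c_[u.ravel(),v.ravel()]; return depth(d,uv).reshape(400,640,3)
def box(P,lo,hi): return np.all((P>lo)&(P<hi),-1)
E
python3 - <<'E'
from m import *
D={n:load(n+'0') for n in('scene','side','wrist')}; L=[]
for n,d in D.items():
    P=cloud(d); g=d['image'].astype(int)
    m=box(P,[.4,0,.085],[.8,.35,.105])&(g.min(-1)>(90))
    # lid upper face incl grey panel by depth
    m=box(P,[.4,0,.085],[.8,.35,.104])&(g.max(-1)>60)
    q=P[m]; print(n,'lid',m.sum(),q.mean(0) if len(q) else'', cv2.minAreaRect(q[:,:2].astype(np.float32)) if len(q)>50 else '', np.percentile(q[:,2],[5,50,95]) if len(q) else '')
    # white lid colour corners with plane casting
    w=(g.min(-1)>150)&box(P,[.4,0,.07],[.8,.35,.115]); cs=cv2.findContours(w.astype(np.uint8),0,2)[0]
    if len(cs):
        c=max(cs,key=cv2.contourArea); X=plane(d,c[:,0].astype(float),.0955)[:,:2].astype(np.float32); print('  white rect',cv2.minAreaRect(X),len(c))
    r=box(P,[.42,.02,.103],[.56,.16,.15]); 
    if r.sum(): v,u=np.nonzero(r); print('  ring px',r.sum(),u.min(),u.max(),v.min(),v.max(),P[r].mean(0))
    h=(g.max(-1)<60)&box(P,[.42,-.42,.03],[.65,-.15,.08])
    if h.sum()>10:
        v,u=np.nonzero(h); X=plane(d,np.c_[u,v],.06)[:,:2].astype(np.float32); print('  handle',h.sum(),cv2.minAreaRect(X),X.mean(0))
    f=(g.max(-1)<130)&box(P,[.4,-.42,.004],[.7,-.12,.013])
    if f.sum()>10: print('  foot',f.sum(),cv2.minAreaRect(P[f][:,:2].astype(np.float32)))
E
```

```text
scene lid 2440 [0.58624189 0.1511658  0.09371516] ((0.5820003747940063, 0.1678476333618164), (0.23164664208889008, 0.22003668546676636), 76.40843963623047) [0.0886511  0.09380204 0.09805467]
  white rect ((0.5787742137908936, 0.16597165167331696), (0.2228224277496338, 0.2012772113084793), 77.10598754882812) 155
  ring px 55 326 334 172 182 [0.49160201 0.09103881 0.12093253]
  handle 297 ((0.5501852035522461, -0.2885444760322571), (0.14186882972717285, 0.04195519909262657), 71.7350082397461) [ 0.5396202  -0.29798755]
  foot 1079 ((0.5557174682617188, -0.26546505093574524), (0.3398938775062561, 0.12130186706781387), 51.35484313964844)
side lid 2965 [0.5722829  0.1876241  0.09454683] ((0.5796826481819153, 0.16990602016448975), (0.23172074556350708, 0.21732263267040253), 76.77665710449219) [0.09050248 0.09451069 0.09807237]
  white rect ((0.5758071541786194, 0.17278480529785156), (0.2286601960659027, 0.20615027844905853), 77.13362884521484) 110
  ring px 60 299 307 205 216 [0.48967255 0.0968004  0.120886  ]
  handle 120 ((0.5287265181541443, -0.24051421880722046), (0.19248364865779877, 0.05112296715378761), 74.32054138183594) [ 0.529682  -0.2545424]
  foot 317 ((0.5500935316085815, -0.25188320875167847), (0.341678261756897, 0.119605652987957), 52.988197326660156)
wrist lid 29805 [0.57693292 0.09824515 0.0966319 ] ((0.5653043985366821, 0.08821789175271988), (0.09664858877658844, 0.22234085202217102), 89.54723358154297) [0.09481075 0.09649964 0.099573  ]
  ring px 868 17 80 49 72 [0.49603038 0.09246698 0.1278171 ]
  handle 295 ((0.5754565596580505, -0.18291209638118744), (0.02842903323471546, 0.03695983067154884), 31.452611923217773) [ 0.57420677 -0.18900979]
  foot 1684 ((0.589419960975647, -0.16643548011779785), (0.15415284037590027, 0.07465844601392746), 57.78532791137695)
```

View pics/wrist0.png

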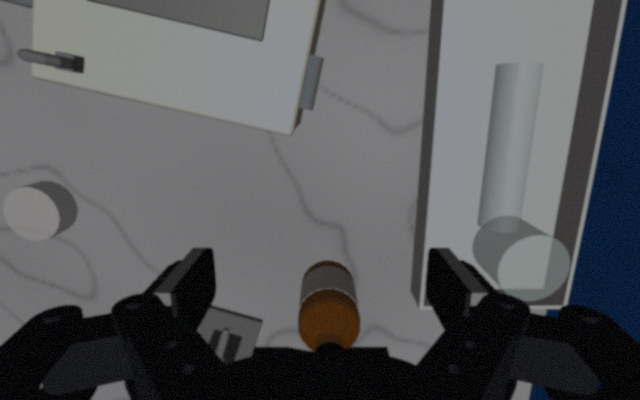

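Wrist view shows the lid's front-right corner with ring (50,58) upper left, the stand at (230,335). The incubator yaw is about -13°. I'll put the wrist camera over the ring, then over the stand.

Run:
```python
from h import *
robot.goto([.53,.0,.30],[np.pi,0,0]); robot.sleep(.3); snap('wrist','w1')
robot.goto([.55,-.36,.28],[np.pi,0,0]); robot.sleep(.3); snap('wrist','w2')
print(robot.sense()['t'])
cv2.imwrite('pics/w12.png',np.vstack([cv2.resize(cv2.imread(f'pics/{n}.png'),(480,300)) for n in('w1','w2')]))
```

```text
2.8667
```

View pics/w12.png

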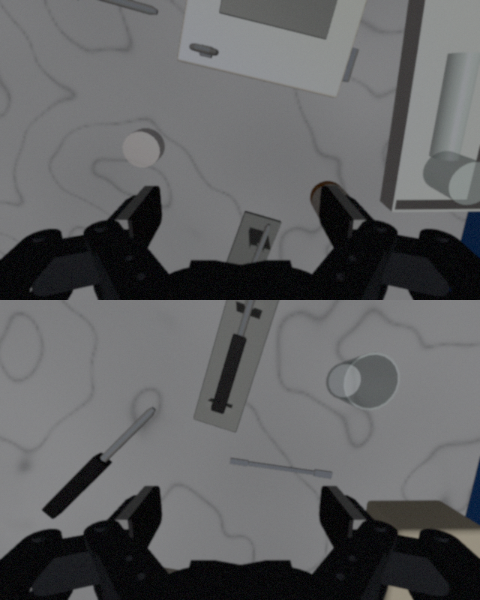

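Run:
```python
from m import *
d=load('w2'); P=cloud(d); g=d['image'].astype(int)
m=(g.max(-1)<62)&(np.mgrid[0:400,0:640][0]<170)&box(P,[.45,-.42,.045],[.65,-.12,.08])
mm=cv2.morphologyEx(m.astype(np.uint8),cv2.MORPH_OPEN,np.ones((9,9)))
n,l,s,c=cv2.connectedComponentsWithStats(mm); i=1+np.argmax(s[1:,4]); v,u=np.nonzero(l==i)
X=plane(d,np.c_[u,v],.064)[:,:2].astype(np.float32); print('handle',s[i],cv2.minAreaRect(X),X.mean(0),np.percentile(P[l==i][:,2],[10,50,90]))
c0=X.mean(0); ax=np.linalg.svd(X-c0,full_matrices=False)[2][0]; print('axis',np.degrees(np.arctan2(ax[1],ax[0])), np.ptp((X-c0)@ax),np.ptp((X-c0)@[-ax[1],ax[0]]))
f=(g.max(-1)<115)&box(P,[.4,-.42,.003],[.7,-.12,.013]); fm=cv2.morphologyEx(f.astype(np.uint8),cv2.MORPH_OPEN,np.ones((5,5)))
v,u=np.nonzero(fm); print('foot',cv2.minAreaRect(plane(d,np.c_[u,v],.008)[:,:2].astype(np.float32)))
# rod
r=box(P,[.45,-.35,.045],[.68,-.05,.07])&(g.max(-1)>75)
v,u=np.nonzero(r); print('rod?',r.sum(),P[r].mean(0) if r.sum() else 0)
# ring/lid from w1
d=load('w1'); P=cloud(d); g=d['image'].astype(int)
q=box(P,[.4,0,.088],[.8,.35,.103])&(g.max(-1)>60); cs=max(cv2.findContours(q.astype(np.uint8),0,1)[0],key=cv2.contourArea)[:,0]
X=plane(d,cs.astype(float),.0955)[:,:2]
inn=(cs[:,0]>3)&(cs[:,1]>3)&(cs[:,0]<636); X=X[inn]
a=np.radians(-13); ex=np.array([np.cos(a),np.sin(a)]);ey=np.array([-ex[1],ex[0]])
def fit(sel,n):
    Y=X[sel]
    for _ in range(5):
        v=cv2.fitLine(Y.astype(np.float32),cv2.DIST_HUBER,0,.001,.001).ravel(); 
    return v
p=X@np.c_[ex,ey]; 
y0=np.percentile(p[:,1],3); x0=np.percentile(p[:,0],3)
print('rng',p.min(0),p.max(0))
fr=fit((p[:,1]<p[:,1].min()+.012)&(p[:,0]>p[:,0].min()+.03)&(p[:,0]<p[:,0].max()-.03),0); sd=fit((p[:,0]<p[:,0].min()+.012)&(p[:,1]>p[:,1].min()+.02),0)
print('right edge yaw',np.degrees(np.arctan(fr[1]/fr[0])),fr[2:], 'front edge',np.degrees(np.arctan(-sd[0]/sd[1])),sd[2:])
A=np.c_[fr[:2],-sd[:2]]; k=np.linalg.solve(A,sd[2:]-fr[2:]); C=fr[2:]+k[0]*fr[:2]; print('corner',C)
rm=box(P,[.42,.02,.108],[.56,.16,.15]); v,u=np.nonzero(rm); print('ring',rm.sum(),u.min(),u.max(),v.min(),v.max())
X=plane(d,np.c_[u,v],.1235)[:,:2]; print(X.mean(0),P[rm].mean(0),np.percentile(P[rm][:,2],[5,95]),cv2.minAreaRect(P[rm][:,:2].astype(np.float32)))
```

```text
handle [ 285   47   41  103 1763] ((0.5349056720733643, -0.2925712764263153), (0.09868933260440826, 0.01782689057290554), 72.51244354248047) [ 0.5354436 -0.2909542] [0.06374872 0.06474587 0.06575424]
axis -106.59974 0.09869516 0.018803397
foot ((0.5407879948616028, -0.27476340532302856), (0.19712039828300476, 0.07039886713027954), 72.17147064208984)
rod? 992 [ 0.5820388  -0.2506371   0.05861625]
rng [0.42188306 0.18358776] [0.63453655 0.2959407 ]
right edge yaw -12.754216 [0.55515116 0.06099845] front edge -12.485166 [0.46252525 0.12554216]
corner [0.45333672 0.08404459]
ring 431 252 291 58 75
[0.49031174 0.09304864] [0.49140486 0.09224746 0.13137367] [0.10884926 0.14073662] ((0.49053826928138733, 0.09331129491329193), (0.01117517240345478, 0.03213866800069809), 78.5210952758789)
```

Lifter grip (0.535,-0.292), lifter yaw -17.2°; incubator yaw -12.6°, ring (0.4905,0.0935,0.1235), consistent from both corner and direct measurement. Grasping.

```bash
cat >> m.py <<'E'
YL=np.radians(-17.2); YI=np.radians(-12.6)
EX=np.array([np.cos(YI),np.sin(YI),0]); EY=np.array([-EX[1],EX[0],0]); RING=np.array([.4905,.0935,.1235])
E
python3 - <<'E'
from m import *
g=np.array([.535,-.292,.047])
robot.grip(.6,80)
robot.goto([g[0],g[1],.15],[np.pi,0,YL]); robot.move_straight(g,vel=.1)
s=robot.sense(); print(s['tcp_pos'],s['wrist_force'])
robot.grip(0,80); s=robot.sense(); print(s['opening'],s['wrist_force'])
robot.move_straight([g[0],g[1],.28],vel=.1); s=robot.sense(); print(s['tcp_pos'],s['wrist_force'],s['opening'],s['t'])
p=RING-EY*.165+[0,0,.1]; robot.goto(p,[np.pi,0,YI])
p=RING-EY*.165-[0,0,.008]; robot.move_straight(p,vel=.1); robot.sleep(.3)
for n in('wrist','scene','side'): snap(n,n+'3')
s=robot.sense(); print(s['tcp_pos'],p,s['opening'],s['t'])
a=cv2.imread('pics/wrist3.png');b=cv2.imread('pics/scene3.png');c=cv2.imread('pics/side3.png')
k=lambda im,x,y:cv2.resize(im[y:y+100,x:x+133],(400,300),interpolation=cv2.INTER_CUBIC)
cv2.imwrite('pics/c3.png',np.vstack([np.hstack([cv2.resize(a,(400,300)),k(b,240,140)]),np.hstack([k(c,260,150),k(c,200,150)])]))
E
```

```text
[ 0.53553912 -0.29228284  0.04769259] [0.20125702 0.23179912 0.1473434 ]
0.19558077144177952 [-0.36388657  0.57173798  5.37232438]
[ 0.5348435  -0.29189955  0.27955937] [ 0.41889025  0.65890566 -1.0566908 ] 0.19595684516826725 8.0083
[ 0.45457286 -0.06749224  0.11561648] [ 0.45450637 -0.06752627  0.1155    ] 0.19687983603653433 10.6583
```

View pics/c3.png

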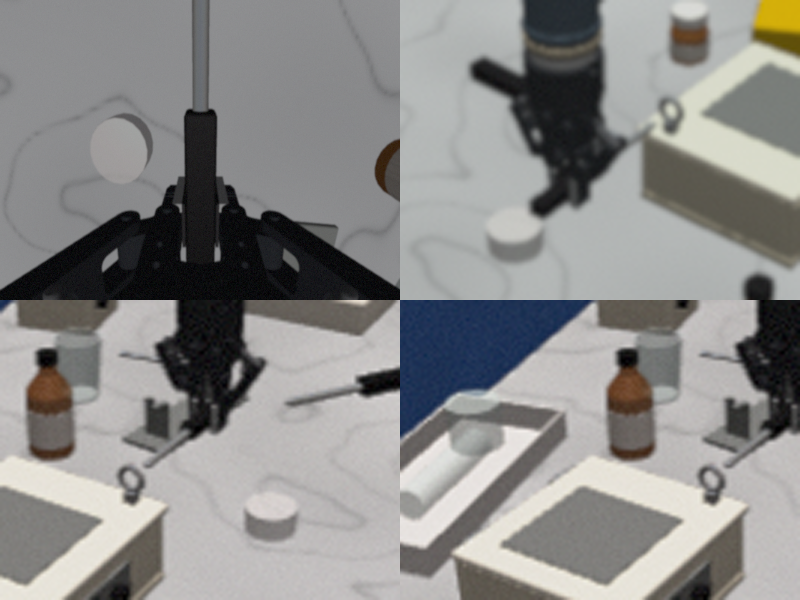

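Lifter is held straight; tip at scene ~(324,183), side ~(309,205), ring centre at scene (329,178), side (303,210). Checking alignment numerically: rod line from wrist depth, tip and ring by two-view rays.

Run:
```python
from m import *
a,b,w=load('scene3'),load('side3'),load('wrist3')
def tri(p,q):
    o1,r1=ray(a,[p]);o2,r2=ray(b,[q]); A=np.c_[r1[0],-r2[0]]; k=np.linalg.lstsq(A,o2-o1,rcond=None)[0]
    x,y=o1+k[0]*r1[0],o2+k[1]*r2[0]; return (x+y)/2,np.linalg.norm(x-y)
print('tip',tri([324,182.7],[308.7,205])); print('ring',tri([329.3,178.3],[303.3,210.3]))
print('exp ring px',proj(a,[RING]),proj(b,[RING])); t=RING-EY*.03; print('exp tip',t,proj(a,[t]),proj(b,[t]))
P=cloud(w); v,u=np.mgrid[0:400,0:640]; g=w['image'].astype(int).max(-1)
m=box(P,[.4,-.1,.10],[.55,.09,.15])&(v<135)&(abs(u-320)<40)&(g>75); q=P[m]; 
vs=np.unique(v[m]); c=np.array([[u[y][m[y]].mean(),y] for y in vs]); 
wd=[m[y].sum() for y in vs]; print(len(vs),wd[::20])
X=plane(w,c,.1235); k=np.polyfit(X[:,1],X[:,0],1); print('rod slope yaw',np.degrees(-np.arctan(k[0])),'res',np.std(X[:,0]-np.polyval(k,X[:,1])))
L=(X-RING)@np.c_[EX,EY]; kk=np.polyfit(L[:,1],L[:,0],1); print('lateral offset at ring, and at -.1:',np.polyval(kk,[0,.04,-.1]),L[:,1].min(),L[:,1].max())
l=(q-RING)@EY; z=[np.percentile(q[abs(l-s)<.008][:,2],80) for s in(-.1,-.085,-.07)]; print('top z',z)
# ring seen: pixel bounds in scene/side
for d,n in((a,'scene'),(b,'side')):
    Pd=cloud(d); r=box(Pd,RING-[.03,.022,.016],RING+[.03,.022,.025]); vv,uu=np.nonzero(r); print(n,r.sum(),uu.min(),uu.max(),vv.min(),vv.max())
```

```text
tip (array([0.48473871, 0.05829521, 0.11826864]), np.float64(0.0017333569373351114))
ring (array([0.48995943, 0.09037006, 0.1162395 ]), np.float64(0.0012650222517013958))
exp ring px [[330.07762922 175.96870315]] [[302.96204517 208.71022611]]
exp tip [0.4839557 0.0642225 0.1235   ] [[324.3008316  180.25872284]] [[308.04093208 204.51396961]]
135 [np.int64(29), np.int64(28), np.int64(26), np.int64(26), np.int64(27), np.int64(25), np.int64(26)]
rod slope yaw -12.582307508211654 res 8.882083787033695e-05
lateral offset at ring, and at -.1: [0.00071956 0.00070765 0.00074935] -0.11128627652106125 -0.06859916726901776
top z [np.float64(0.1282496221550706), np.float64(0.12837146138547662), np.float64(0.12827533632722568)]
scene 48 326 334 172 181
side 53 299 307 205 214
```

Rod is level (z≈0.124), yaw −12.6°, within 1 mm of the ring's axis. Inserting, with contact stop.

Run:
```python
from m import *
p=RING-EY*.095-[0,0,.008]-EX*.0005
c=robot.move_straight(p,vel=.05,contact_N=4); robot.sleep(.3)
s=robot.sense(); print(c,s['tcp_pos'],p,s['wrist_force'],s['opening'],s['t'])
for n in('scene','side'): snap(n,n+'4')
b=cv2.imread('pics/scene4.png');c=cv2.imread('pics/side4.png')
k=lambda im,x,y:cv2.resize(im[y:y+60,x:x+80],(400,300),interpolation=cv2.INTER_CUBIC)
cv2.imwrite('pics/c4.png',np.hstack([k(b,295,145),k(c,265,175)]))
```

```text
False [0.4692752  0.00079578 0.11551097] [0.46928843 0.00089698 0.1155    ] [ 0.76111283  0.56647584 -1.07325644] 0.19809724883051918 12.5083
```

View pics/c4.png

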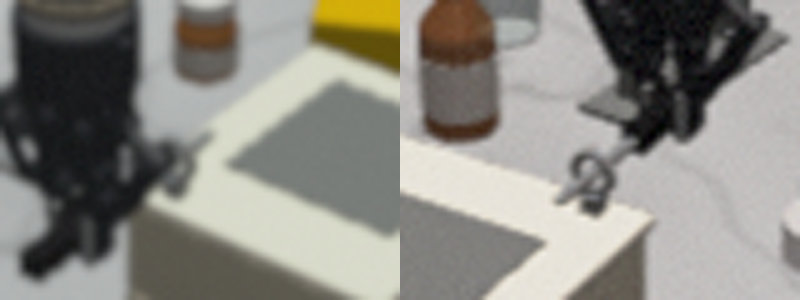

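Rod passed through the ring without contact, tip visibly beyond it (scene ~(337,172), side ~(297,215)). Now raising along the hinge arc.

```bash
cat >> m.py <<'E'
def tcp_at(deg):
    t=np.radians(deg); H=RING+EX*.170-[0,0,.038]
    return H+EX*(-.170*np.cos(t)+.038*np.sin(t))+np.array([0,0,.170*np.sin(t)+.038*np.cos(t)])-EY*.095-[0,0,.008]
def lidangle(d):
    P=cloud(d); H=RING+EX*.170-[0,0,.038]; Q=(P-H); x=Q@EX; y=Q@EY; z=Q[...,2]
    g=d['image'].astype(int)
    m=(y>-.05)&(y<.1)&(x>-.17)&(x<.03)&(z>.02)&(z<.22)&(g.min(-1)>60)
    if m.sum()<50: return m.sum()
    q=np.c_[x[m],y[m],z[m]]; 
    for _ in range(8):
        c=np.median(q,0) if _==0 else q.mean(0); n=np.linalg.svd(q-q.mean(0),full_matrices=False)[2][2]; e=abs((q-q.mean(0))@n); q=q[e<max(.004,np.percentile(e,85))] if _<7 else q
    n*=np.sign(n[2]); return len(q),np.degrees(np.arctan2(n[0],n[2])),n,e.max()
E
python3 - <<'E'
from m import *
for a in (8,16,24,32,40,46,51.5):
    robot.move_straight(tcp_at(a),vel=.05); s=robot.sense(); print(a,s['wrist_force'].round(2),s['torque'].round(2),round(s['opening'],3),s['t'])
robot.sleep(.5); s=robot.sense(); print(s['tcp_pos'],tcp_at(51.5),s['wrist_force'])
for n in('scene','side'): print(n,lidangle(snap(n,n+'5')))
b=cv2.imread('pics/scene5.png');c=cv2.imread('pics/side5.png')
k=lambda im,x,y:cv2.resize(im[y:y+120,x:x+160],(400,300),interpolation=cv2.INTER_CUBIC)
cv2.imwrite('pics/c5.png',np.hstack([k(b,270,100),k(c,210,130)]))
E
```

```text
8 [-0.1   0.58 -2.12] [-0.18  0.1   0.  ] 0.197 13.25
16 [-0.37 -0.8  -2.56] [-0.19  0.11  0.03] 0.198 13.8833
24 [ 0.19 -0.69 -1.74] [-0.14  0.12  0.01] 0.197 14.5167
32 [-0.74  0.21 -1.96] [-0.06  0.15  0.02] 0.193 15.15
40 [-1.12  0.12 -0.97] [-0.02  0.2   0.06] 0.189 15.7833
46 [-1.64 -0.27 -2.62] [-0.05  0.2   0.05] 0.197 16.3
51.5 [-0.64  0.6  -1.27] [0.05 0.2  0.05] 0.196 16.7833
[ 0.56133718 -0.01967446  0.23418137] [ 0.56142632 -0.01969828  0.23419894] [-0.66068376  0.63120135 -0.73645561]
scene (1258, np.float64(50.04652138259666), array([ 0.76616102, -0.03250521,  0.64182607]), np.float64(0.003993999319012923))
side (263, np.float64(51.304313612571754), array([0.78023643, 0.02485151, 0.62499081]), np.float64(0.004029198279699031))
```

View pics/c5.png

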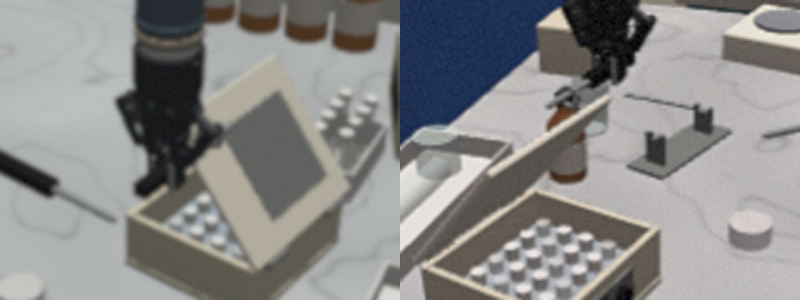

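Run:
```python
from m import *
w=snap('wrist','w6'); P=cloud(w); v,u=np.mgrid[0:400,0:640]; g=w['image'].astype(int).max(-1)
s=robot.sense(); G=tcp_at(51.5)+[0,0,.008]; Q=P-G; y=Q@EY; x=Q@EX
for a,b in((.0,.02),(.03,.048),(.052,.06),(.06,.068),(.068,.076)):
    m=(y>a)&(y<b)&(abs(x)<.008)&(abs(Q[...,2])<.03); print(a,m.sum(),np.percentile(Q[m][:,2],80) if m.any() else None, x[m].mean() if m.any() else None)
print(lidangle(snap('scene','s7')),s['joint_velocities'].round(4).max(),s['t'])
robot.close_job()
```

```text
0.0 2372 0.00957019517353691 -0.00022308610741614488
0.03 2491 0.009466741584603477 3.73243396533864e-05
0.052 617 0.00445348664615236 0.00046720327442766925
0.06 638 0.004407375889537102 0.00047641601301786116
0.068 677 0.004358644891131141 0.0005124980946596291
(1253, np.float64(49.89823070181015), array([ 0.76444865, -0.03440551,  0.64376589]), np.float64(0.003918154186473163)) 0.0012 17.4333
the job is handed in; nothing more can be done
```

I opened the lid to about 50° with the lifter and handed the job in while still holding it there. No verdict was reported. I took the lifter from its stand by the handle and passed the rod through the ring with no contact stop. The planned tip position is about 40 mm beyond the ring's centre. I then raised the lid along its hinge arc.

**Lid angle:** just before handing in, the scene camera gave 49.9°. A moment earlier it gave 50.0°, and the side camera gave 51.3° from fewer points. All are inside the 44.5–55.5° window.

**Lifter in the gripper:** the rod is still level in the grip, dropping about 0.1 mm over 16 mm. Sideways it is within about 0.5 mm of its planned line. The grip opening is steady, and the arm was at rest at 17.4 s.

**Not directly measured:**
- The contact force between lifter and ring was not read separately. The wrist readings were only about 1–3 N and noisy, as expected for a light lid.
- I judged clearance between gripper and incubator from the geometry and the pictures only.
- I didn't measure bystander positions at the end; none looked moved in the last pictures.

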